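Refit the star drag and present the crank handle of a trolling reel

ROBOT

A 7-joint arm with a two-finger parallel gripper is mounted at the origin on the work surface. World frame = base frame: x ahead of the robot, y to its left, z up, the work surface at z = 0. Lengths are in m, angles in rad, forces in N, time in s.
With the tool pointing down it reaches from about 0.4 to 0.9 m from the base axis. Payload 5.5 kg.
Tool frame: the origin (TCP) lies at the very end of the fingers, on their centre line; the grasp point (between the pads) lies 19 mm behind it; z points along the fingers, y is the direction in which the jaws open and shut (so a half turn about z gives the same grasp; the last joint's range is limited). The gripper opens to 92 mm and grips with 3 to 60 N. Pads are 19 mm wide; open, the fingers measure 130 mm over their backs; the gripper's body (75 mm by 190 mm) begins 47 mm behind the grasp point.
Start: joints at [1.448, 0.501, -0.427, 1.55, 0.221, 1.138, -0.21], TCP at [0.245, -0.602, 0.227] pointing down, gripper open.
Joint ranges: [-2.88, 2.88], [-0.31, 2.03], [-1.54, 1.56], [0.2, 2.42], [-1.41, 4.55], [0.19, 2.02], [-2.57, 2.57]. Speed limits (rad/s): [2.57, 2.57, 3.14, 3.14, 3.14, 3.14, 3.14].

INTERFACE

Orientations are given as a unit quaternion [w, x, y, z].
In Python, from bench import r gives the robot as it stands.
- The arm moves only by the tool jog_arm, never from a script. Its argument "motion" is a list that holds one entry, the list of rows, each a list of 7 numbers: the turn, a rotation vector about the world's x, y, z in degrees, then the shift along the world's x, y, z in mm, then the opening, from 0 (shut) to 1 (fully open). A call has exactly 8 rows; each row is the pose to reach, as a shift and turn from the pose commanded when the call began; what a row does not reach only later rows make up. A row lasts 1/12 s, in which the tool goes at most 41.7 mm and 7.16 degrees, less where a joint would pass 70% of its speed; a pose out of reach is approached as far as the arm can. A call with a gripper value outside its range is refused whole. The fingers move at their own pace and stop on an object; the grip force is fixed at half the most. Time passes only in rows, so rows that repeat a pose let the fingers close, or fill a call up. It gives the time, the measured TCP pose, the force and the opening at its end, in the units of the state.
- r.get_state(): the state, without advancing time (a new reading comes with each control period).
- r.grab_frame(name): name is "scene" or "top"; returns (picture, depth): 480x640x3 uint8, red, green, blue; 480x640 float32, m along the optical axis (not along the pixel's ray), 0 where there is no reading.
- r.get_calibration(name): a dict with "mtx" (3x3 intrinsics, pixels), "camera_from_world" (4x4, takes a point from world to camera coordinates). Camera axes: x right, y down, z forward; pixel columns grow to the right and rows downward; lengths in m; the calibration is good to about 2 mm. A picture is of the moment at which its call begins. get_calibration takes no time and is no camera call.
- r.job_done(): hands the job in, once; it reports no verdict.
The state is a dict: "time_s": time; "qpos": joint angles; "dq": joint speeds; "joint_torque": joint torques, N m; "position": TCP position; "tool_rot": TCP orientation; "ft_force": force on the tool from outside, world axes, zero at the start; "ft_torque": the same for the moment, N m; "grip_width": opening from 0.0 (shut) to 1.0 (fully open).
Only numpy, scipy, OpenCV 4.12 (cv2) and the standard library are available. Lean on these libraries where they do the work, as an engineer would, in place of code of your own. Each camera call takes 0.05 s, during which the arm holds its last target.

TASK

The trolling reel lies on its side on the tackle bench with its drive shaft pointing up. Lower the star drag wheel over the shaft, boss up, gently down onto the collar and let go of it; then pick up the crank handle by its balance point and hold it level, knob up, with the hole in its hub straight above the end of the shaft and about 20 mm clear of it, so that I can oil the shaft and line up its flats. Finish while holding the handle still there (do not fit it or put it down), and leave the other things on the bench where they are.

Things in the scene. Friction and masses are not known exactly. Their poses are not given: they have to be found in the camera images.
- reel: Black and steel trolling reel, fixed, lying on its side in a rubber ring 134 mm across: two round black side plates 118 mm across, yellow line between. Upper plate 104 mm above the bench. Its steel foot bar, 100 mm long, sticks out to 68 mm from the centre, 46 to 70 mm up. Origin: centre of its underside on the bench; z up; x points from the centre to the drive shaft, 26 mm away.
- reel_collar (a point): Centre of the top face of the steel collar (24 mm across) round the foot of the drive shaft, 118 mm above the bench: the seat of the star wheel. z up.
- reel_shaft_tip (a point): Centre of the upper end of the round steel drive shaft, 164 mm above the bench. The shaft is upright, 10 mm thick, and stands 46 mm out of the collar; its last 3 mm taper to 6 mm. z up.
- star: Star drag wheel, bare aluminium, 69 mm across, about 60 g, loose, lying flat, boss up. Five short arms with rounded ends (up to 7 mm high) round a boss 22 mm in diameter and 26 mm high; grip the boss above the arms (8 to 26 mm above the underside). A 13 mm bore goes right through its axis. Origin: centre of its underside, on the bore's axis; z up along the bore.
- handle: Crank handle, about 290 g (varies by a quarter), loose, lying level, knob up. Aluminium arm 16 mm wide, 8 mm thick, 8 to 16 mm above the underside, from a steel hub (26 mm wide, 24 mm high, 12 mm through bore) to a heavy black knob (36 mm wide, top at 54 mm). Origin: at underside level, midway between hub and knob axes, which are 120 mm apart; x along the arm to the knob, z up.
- handle_balance (a point): The handle's balance point along its arm, at the arm's mid-width and mid-thickness (12 mm above the underside): 82 mm from the hub's axis, 38 mm from the knob's axis (body x = +22 mm), nearer the knob because the knob is heavy. The two straight sides of the arm are free to grip there. Axes as the handle's.
- handle_bore (a point): Centre of the lower mouth of the bore in the handle's hub, level with the handle's underside (body x = -60 mm). Axes as the handle's.
- spray: Bystander: white spray bottle of line conditioner, 52 mm in diameter, 170 mm high, standing. Origin: centre of its underside.
- filler_spool: Bystander: clear plastic spool of yellow line lying flat, 100 mm in diameter, 30 mm high. Origin: centre of its underside.
- grease_jar: Bystander: small white grease jar with a black lid, 48 mm in diameter, 50 mm high. Origin: centre of its underside.

How it is judged:
On the way, in this order (a step that is already met when the one before it is completed fails the run):
1. the star wheel sits flat on the collar with the shaft through its bore, let go and at rest (horizontal distance between star and reel_collar below 0.004 m and z of star in the frame of reel_collar below 0.003 m and angle between star's own z axis and vertical below 0.08 rad and contact force between star and the fingers below 0.1 N and linear speed of star below 0.02 m/s), for 0.2 s.
2. the handle is lifted clear of the bench, level, gripped at its balance point (height (world z) of handle above 0.03 m and contact force between handle and the fingers above 1 N and angle between handle's own z axis and vertical below 0.12 rad and x of the grasp point in the frame of handle_balance between -0.014 and 0.014 m), for 0.2 s.
At the end, for the whole second after the job is handed in: Star let go, flat on the collar (within 4 mm). Handle in the fingers, gripped within 14 mm along the arm of its balance point, level within 6 degrees, still, touching neither reel nor star; bore within 7 mm of the shaft axis, its lower mouth 8 to 35 mm above the shaft end (horizontal distance between star and reel_collar below 0.004 m and z of star in the frame of reel_collar below 0.003 m and angle between star's own z axis and vertical below 0.08 rad and contact force between handle and the fingers above 1 N and contact force between handle and reel below 0.2 N and contact force between handle and star below 0.2 N and x of the grasp point in the frame of handle_balance between -0.014 and 0.014 m and angle between handle's own z axis and vertical below 0.105 rad and horizontal distance between handle_bore and reel_shaft_tip below 0.007 m and z of handle_bore in the frame of reel_shaft_tip between 0.008 and 0.035 m and linear speed of handle below 0.02 m/s and angular speed of handle below 0.1 rad/s and contact force between star and the fingers below 0.1 N); the arm keeps its last pose, push and grip.
It fails at once if the star wheel is dropped over the shaft instead of being lowered (more than about 12 mm of free fall) (linear speed of star above 0.5 m/s and contact force between star and the fingers below 0.05 N and horizontal distance between star and reel_collar below 0.03 m).
It fails at once if the handle strikes the reel or the star wheel hard (over 20 N) (contact force between handle and reel above 20 N or contact force between handle and star above 20 N).
It fails at once if a bystander (spray bottle, filler spool, grease jar) is moved more than 30 mm (distance of any of spray, filler_spool, grease_jar from where it was at the start of the episode above 0.03 m).
It also fails if it takes over 64 s, if anything falls off the work surface, if the arm or the gripper's body presses on something with over 40 N, if the wrist force passes 120 N, or if a joint passes its speed limit or range.

## Working session

There is one attempt and no reset: what is moved stays moved. The work goes in short steps, Python scripts to look and compute and a tool call to move; the robot and the scene stay as the last step left them, time stands still between calls to the robot, and variables do not carry over. Pictures are saved under pics/ and viewed, and the job is handed in when it is done.

Besides the shell and the picture viewer there is one more tool, called as name(argument=value, ...) on one line, values as JSON. jog_arm: Moves the arm, as the interface text tells. Its arguments: {"type":"object","properties":{"motion":{"type":"array"}},"required":["motion"]}

```bash
ls && mkdir -p pics && python3 - <<'E'
from bench import r
import cv2,numpy as np
s=r.get_state();print(s)
for n in ["scene","top"]:
    p,d=r.grab_frame(n);cv2.imwrite(f"pics/{n}0.png",p[:,:,::-1]);np.save(f"pics/{n}0d.npy",d)
    c=r.get_calibration(n);print(n,c)
E
```

```text
pics
{'time_s': 0.0, 'qpos': array([ 1.44819333,  0.50179944, -0.42679388,  1.55146811,  0.22080594,
        1.13830578, -0.21030696]), 'dq': array([-0.00073947,  0.00220021, -0.00011594,  0.00059897, -0.00089741,
       -0.00150358, -0.00156271]), 'joint_torque': array([-1.79147137e-04, -5.66602921e+01, -5.81619143e+00, -2.79114872e+01,
       -6.86481781e-02,  3.08304559e-02,  1.83595234e-04]), 'position': array([ 0.24428774, -0.60158295,  0.22570141]), 'tool_rot': array([-9.47718019e-04,  9.81446275e-01,  1.91734933e-01, -1.61598055e-04]), 'ft_force': array([-0.57984103,  0.31962337, -0.5931506 ]), 'ft_torque': array([ 0.01878142,  0.00362337, -0.00143896]), 'grip_width': 0.9995309961002454}
scene {'mtx': array([[591.21362826,   0.        , 318.80810239],
       [  0.        , 591.21362826, 242.18752166],
       [  0.        ,   0.        ,   1.        ]]), 'camera_from_world': array([[-0.86168927,  0.50736441,  0.00854174,  0.43555937],
       [ 0.36828678,  0.63688763, -0.67730274, -0.11369007],
       [-0.34907943, -0.58047869, -0.73565484,  1.94349954],
       [ 0.        ,  0.        ,  0.        ,  1.        ]])}
top {'mtx': array([[477.94021987,   0.        , 320.1556578 ],
       [  0.        , 477.94021987, 249.24548198],
       [  0.        ,   0.        ,   1.        ]]), 'camera_from_world': array([[ 5.70618725e-04, -9.99851577e-01,  1.72191121e-02,
        -1.21926247e-02],
       [-9.97982099e-01, -1.66268233e-03, -6.34741364e-02,
         5.10029199e-01],
       [ 6.34933453e-02, -1.71481461e-02, -9.97834924e-01,
         1.17529288e+00],
       [ 0.00000000e+00,  0.00000000e+00,  0.00000000e+00,
         1.00000000e+00]])}
```

View pics/scene0.png

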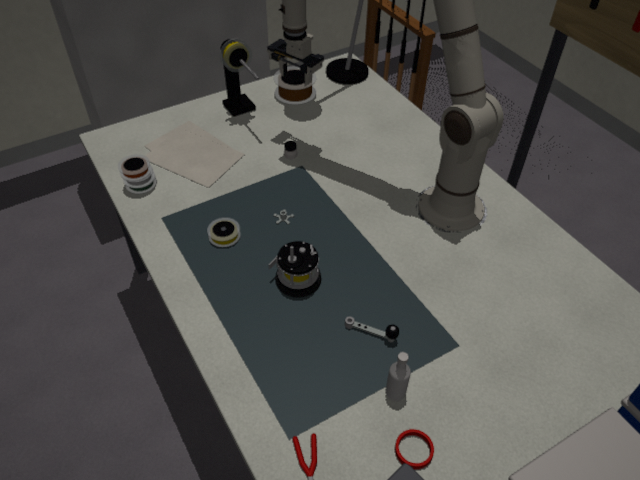

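View pics/top0.png

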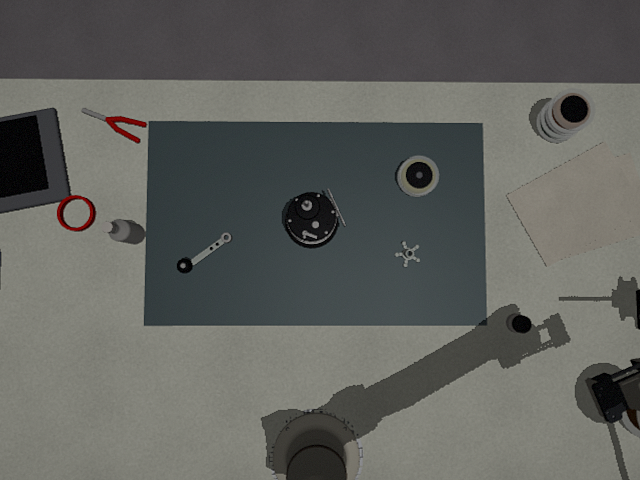

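The top picture shows the star at about (407,254), the reel around (311,219), the handle hub at (226,238) and the knob at (185,266). The spool is at (418,176) and the spray bottle at (125,231). I'll enlarge these.

```bash
python3 - <<'E'
import cv2
p=cv2.imread("pics/top0.png")
def crop(x,y,w,h,k,n):
    c=cv2.resize(p[y:y+h,x:x+w],None,fx=k,fy=k,interpolation=cv2.INTER_CUBIC); c=cv2.convertScaleAbs(c,alpha=1.4)
    for i in range(0,w,10):
        cv2.putText(c,str(x+i),(i*k,8),0,0.3,(0,255,255),1);cv2.line(c,(i*k,10),(i*k,16),(0,255,255),1)
    for i in range(0,h,10):
        cv2.putText(c,str(y+i),(0,i*k+3),0,0.3,(0,255,255),1)
    cv2.imwrite(n,c)
crop(380,226,54,54,10,"pics/c_star.png")
crop(276,180,76,70,8,"pics/c_reel.png")
crop(170,222,70,54,10,"pics/c_handle.png")
E
```

```text
(no output)
```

View pics/c_star.png

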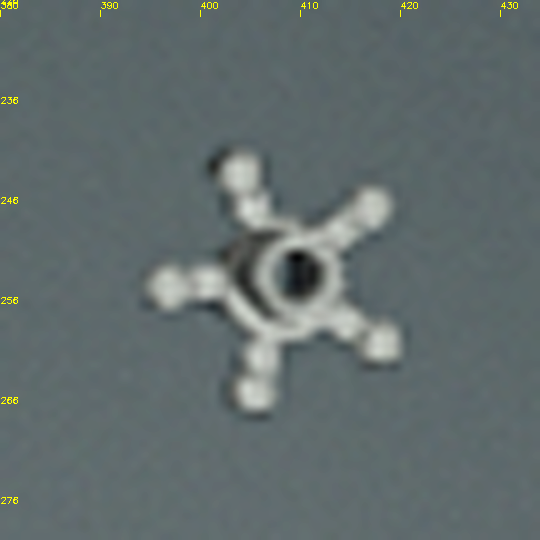

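View pics/c_reel.png

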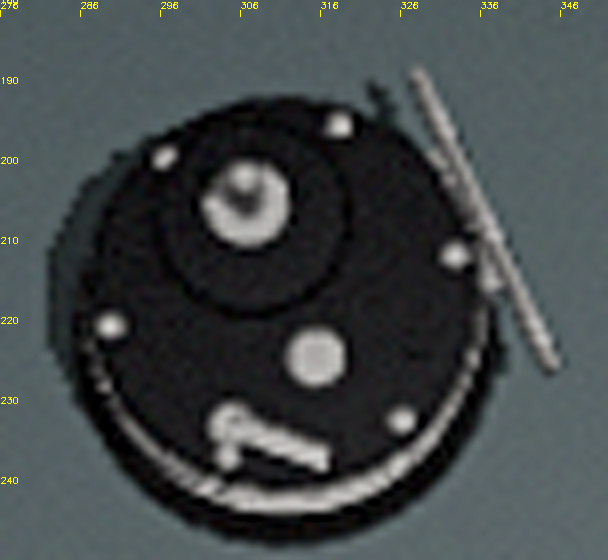

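View pics/c_handle.png

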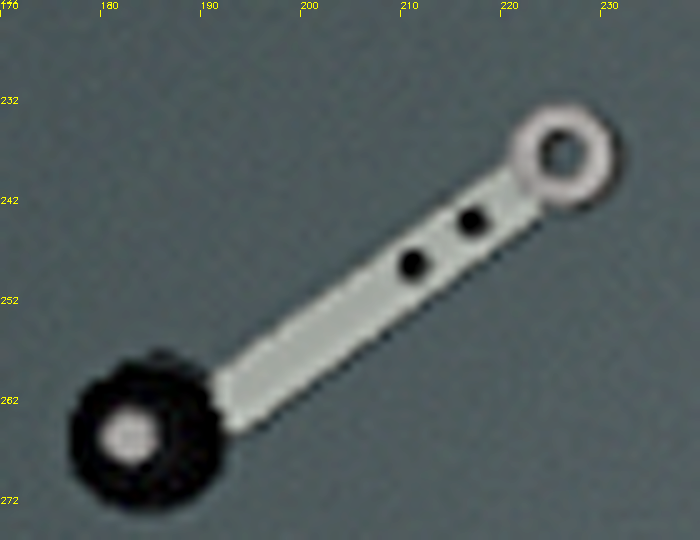

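The star's boss rim is centred at (409.5,253.0). The collar is at (306.4,205.1), the shaft tip at (306.2,201.8) and the hub top at (225.8,237.0). The knob cap is at (182.5,265.2). I'll get the scene-camera crops to cross-check.

```bash
cat > h.py <<'E'
import numpy as np,cv2
from bench import r
def ray(n,u,v,z):
    c=r.get_calibration(n);K=c["mtx"];T=np.array(c["camera_from_world"]);R=T[:3,:3];t=T[:3,3]
    o=-R.T@t; d=R.T@np.linalg.solve(K,[u,v,1.]); return o+d*(z-o[2])/d[2]
def proj(n,P):
    c=r.get_calibration(n);T=c["camera_from_world"];p=T[:3,:3]@np.array(P)+T[:3,3];q=c["mtx"]@p;return q[:2]/q[2]
def crop(p,x,y,w,h,k,n,g=1.4):
    c=cv2.resize(p[y:y+h,x:x+w],None,fx=k,fy=k,interpolation=cv2.INTER_CUBIC); c=cv2.convertScaleAbs(c,alpha=g)
    for i in range(0,w,10):
        cv2.putText(c,str(x+i),(i*k,8),0,0.3,(0,255,255),1);cv2.line(c,(i*k+k//2,10),(i*k+k//2,16),(0,255,255),1)
    for i in range(0,h,10):
        cv2.putText(c,str(y+i),(0,i*k+k//2+3),0,0.3,(0,255,255),1)
    cv2.imwrite(n,c)
E
python3 - <<'E'
from h import *
f=lambda a:np.round(np.array(a)*1000,1)
for nm,u,v,z in [("star boss",409.5,253,.026),("star arms",407.9,253.6,.007),("collar",306.4,205.1,.118),("tip",306.2,201.8,.164),("hub",225.8,237,.024),("cap",182.5,265.2,.054),("knob",184.3,265.2,.045)]:
    P=ray("top",u,v,z);print(nm,f(P),"scene px",np.round(proj("scene",P),1))
s=cv2.imread("pics/scene0.png")
crop(s,265,205,40,25,14,"pics/s_star.png")
crop(s,265,235,60,60,10,"pics/s_reel.png")
crop(s,340,310,66,40,11,"pics/s_handle.png")
c=[cv2.imread(f"pics/s_{x}.png") for x in("star","reel","handle")]
E
```

```text
star boss [ 500.5 -233.    26. ] scene px [283.1 212.3]
star arms [ 500.  -232.9    7. ] scene px [283.5 216.5]
collar [604.9  21.7 118. ] scene px [292.1 257.8]
tip [605.   21.6 164. ] scene px [291.7 246.6]
hub [539.5 221.9  24. ] scene px [349.5 319.4]
cap [468.8 319.   54. ] scene px [392.6 328. ]
knob [469.  317.1  45. ] scene px [391.7 329.4]
```

View pics/s_star.png

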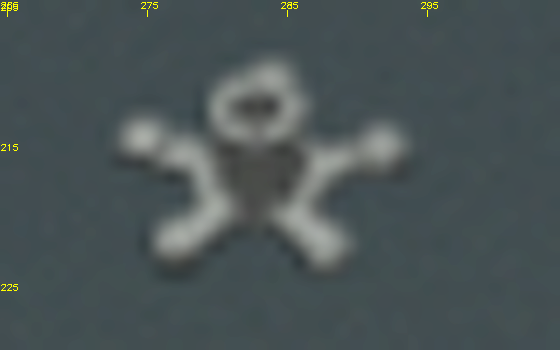

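View pics/s_reel.png

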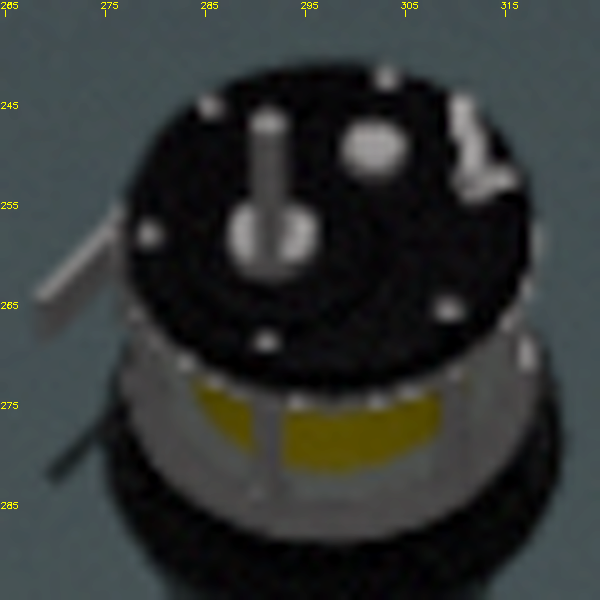

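View pics/s_handle.png

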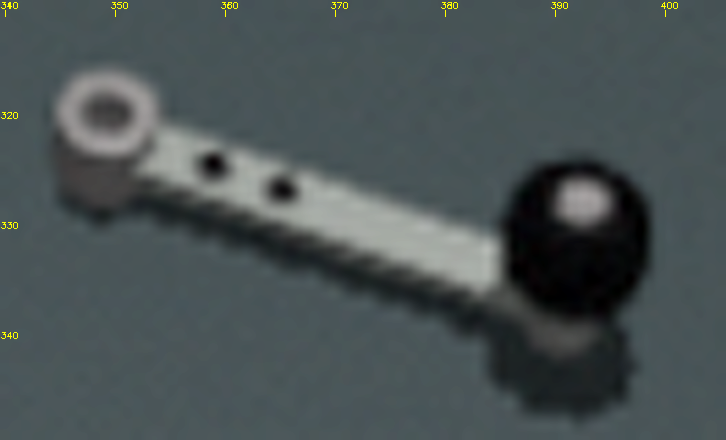

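Both cameras agree to about 0.4 px. Positions (mm) are:

| Point | x | y |
|---|---|---|
| Star | 500.3 | -233 |
| Shaft | 605 | 21.6 |
| Handle hub | 539.5 | 222 |
| Knob | 469 | 318.5 |
| Balance point | 491 | 288 |

Next I'll move above the star.

jog_arm(motion=[[[0, 0, 0, 22, 32, 0, 1], [0, 0, 0, 44, 64, 0, 1], [0, 0, 0, 67, 96, 0, 1], [0, 0, 0, 90, 129, 0, 1], [0, 0, 0, 113, 162, 0, 1], [0, 0, 0, 136, 195, 0, 1], [0, 0, 0, 158, 228, 0, 1], [0, 0, 0, 181, 260, 0, 1]]])

```text
time_s: 0.77
position: [0.426, -0.3402, 0.2265]
tool_rot: [-0.0, 0.981, 0.192, -0.0]
ft_force: [1.3, 0.1, -0.1]
grip_width: 1.003
```

jog_arm(motion=[[[0, 0, 0, 22, 32, 0, 1], [0, 0, 0, 44, 64, 0, 1], [0, 0, 0, 66, 96, 0, 1], [0, 0, 0, 75, 109, -20, 1], [0, 0, 0, 75, 109, -50, 1], [0, 0, 0, 75, 109, -80, 1], [0, 0, 0, 75, 109, -110, 1], [0, 0, 0, 75, 109, -130, 1]]])

```text
time_s: 1.43
position: [0.4989, -0.2324, 0.0937]
tool_rot: [-0.001, 0.981, 0.192, -0.001]
ft_force: [-0.7, -0.1, 0.4]
grip_width: 1.0
```

```bash
python3 - <<'E'
from h import *
s=r.get_state();print({k:np.round(s[k],4) for k in("time_s","qpos","position","tool_rot","ft_force","grip_width")})
p,d=r.grab_frame("scene");p=p[:,:,::-1].copy();cv2.imwrite("pics/scene1.png",p)
crop(p,240,170,80,60,10,"pics/s1.png")
E
```

```text
{'time_s': np.float64(1.4333), 'qpos': array([ 0.8111,  0.5239, -0.5359,  1.9018,  0.358 ,  0.8152, -1.1003]), 'position': array([ 0.4989, -0.2324,  0.0937]), 'tool_rot': array([-0.0011,  0.9814,  0.192 , -0.0014]), 'ft_force': array([-0.6824, -0.1408,  0.4188]), 'grip_width': np.float64(0.9999)}
```

View pics/s1.png

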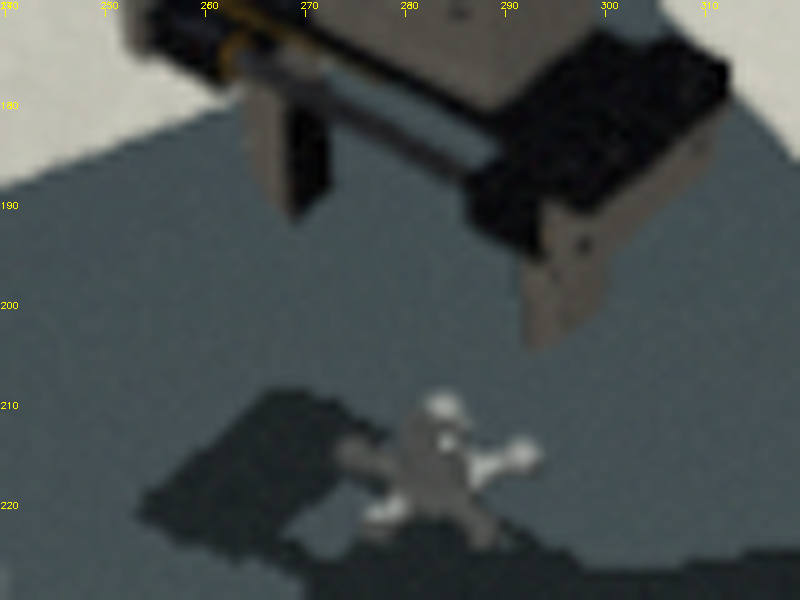

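jog_arm(motion=[[[0, 0, 0, 0, 0, -20, 1], [0, 0, 0, 0, 0, -40, 1], [0, 0, 0, 0, 0, -60, 1], [0, 0, 0, 0, 0, -75, 1], [0, 0, 0, 0, 0, -82, 1], [0, 0, 0, 0, 0, -82, 1], [0, 0, 0, 0, 0, -82, 1], [0, 0, 0, 0, 0, -82, 1]]])

```text
time_s: 2.15
position: [0.5016, -0.2335, 0.0159]
tool_rot: [0.001, 0.981, 0.192, 0.001]
ft_force: [0.3, -0.6, -1.0]
grip_width: 1.0
```

```bash
python3 - <<'E'
from h import *
s=r.get_state();print({k:np.round(s[k],4) for k in("time_s","position","tool_rot","ft_force","grip_width")})
p,d=r.grab_frame("scene");p=p[:,:,::-1].copy()
crop(p,240,180,80,60,10,"pics/s2.png")
s=r.get_state();print({k:np.round(s[k],4) for k in("time_s","position","tool_rot","ft_force","grip_width")})
E
```

```text
{'time_s': np.float64(2.15), 'position': array([ 0.5016, -0.2335,  0.0159]), 'tool_rot': array([5.000e-04, 9.815e-01, 1.917e-01, 7.000e-04]), 'ft_force': array([ 0.3185, -0.5876, -0.9972]), 'grip_width': np.float64(1.0003)}
{'time_s': np.float64(2.2), 'position': array([ 0.5016, -0.2336,  0.016 ]), 'tool_rot': array([6.000e-04, 9.815e-01, 1.917e-01, 8.000e-04]), 'ft_force': array([ 0.206 ,  0.082 , -0.4113]), 'grip_width': np.float64(1.0009)}
```

View pics/s2.png

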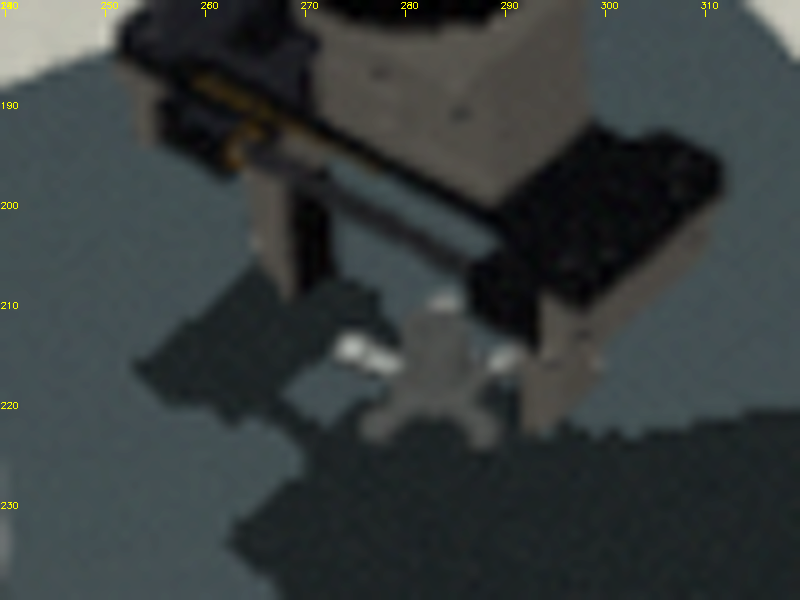

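The open fingers straddle the boss with the boss centred between them. I'll lower 4 mm and close.

jog_arm(motion=[[[0, 0, 0, -1, 0, -2, 1], [0, 0, 0, -1, 0, -4, 0.6], [0, 0, 0, -1, 0, -4, 0.3], [0, 0, 0, -1, 0, -4, 0], [0, 0, 0, -1, 0, -4, 0], [0, 0, 0, -1, 0, -4, 0], [0, 0, 0, -1, 0, -4, 0], [0, 0, 0, -1, 0, -4, 0]]])

```text
time_s: 2.87
position: [0.4997, -0.2332, 0.0107]
tool_rot: [-0.0, 0.981, 0.192, 0.0]
ft_force: [-0.2, 0.8, -0.7]
grip_width: 0.545
```

jog_arm(motion=[[[0, 0, 0, 0, 0, 0, 0], [0, 0, 0, 0, 0, 0, 0], [0, 0, 0, 0, 0, 5, 0], [0, 0, 0, 0, 0, 15, 0], [0, 0, 0, 0, 0, 40, 0], [0, 0, 0, 0, 0, 70, 0], [0, 0, 0, 0, 0, 100, 0], [0, 0, 0, 0, 0, 130, 0]]])

```text
time_s: 3.53
position: [0.4995, -0.2329, 0.1429]
tool_rot: [-0.0, 0.981, 0.192, 0.0]
ft_force: [-0.1, -0.6, 0.2]
grip_width: 0.007
```

The fingers close at about 1 opening per second, slower than I assumed, and I lifted too early. I'll look at the star.

```bash
python3 - <<'E'
from h import *
p,d=r.grab_frame("scene");p=p[:,:,::-1].copy()
crop(p,250,170,70,60,10,"pics/s3.png")
E
```

```text
(no output)
```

View pics/s3.png

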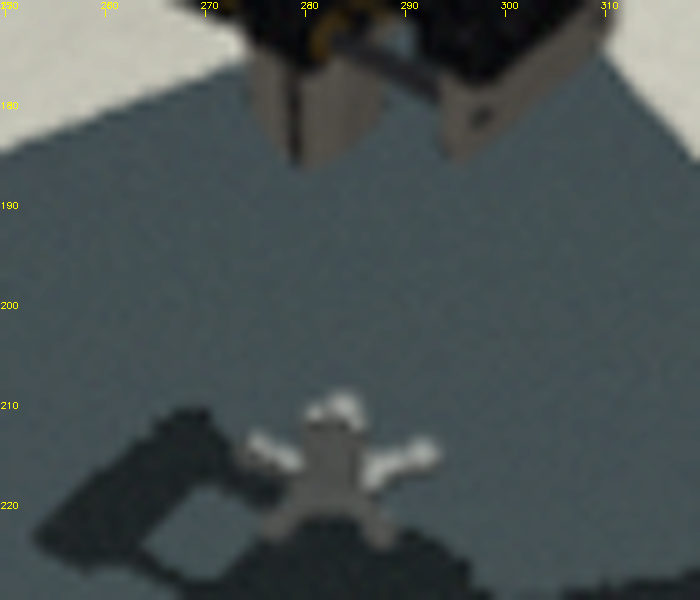

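The star lies where it was, standing flat with boss top at about (282.7,212), so nothing was gripped. I'll reopen to half while above it, lower, and this time wait for the grip.

jog_arm(motion=[[[0, 0, 0, 0, 0, 0, 0.7], [0, 0, 0, 0, 0, 0, 0.7], [0, 0, 0, 0, 0, 0, 0.7], [0, 0, 0, 0, 0, 0, 0.7], [0, 0, 0, 0, 0, -20, 0.7], [0, 0, 0, 0, 0, -40, 0.7], [0, 0, 0, 0, 0, -60, 0.7], [0, 0, 0, 0, 0, -80, 0.7]]])

```text
time_s: 4.25
position: [0.4987, -0.2327, 0.0587]
tool_rot: [-0.001, 0.981, 0.192, -0.001]
ft_force: [-0.5, 0.2, 0.6]
grip_width: 0.535
```

```bash
python3 - <<'E'
from h import *
p,d=r.grab_frame("scene");p=p[:,:,::-1].copy()
crop(p,250,170,70,60,10,"pics/s4.png")
p,d=r.grab_frame("top");p=p[:,:,::-1].copy()
crop(p,360,200,90,70,8,"pics/t4.png")
print(r.get_state()["grip_width"],r.get_state()["position"])
E
```

```text
0.6223601242450946 [ 0.49611336 -0.23163972  0.05665352]
```

View pics/s4.png

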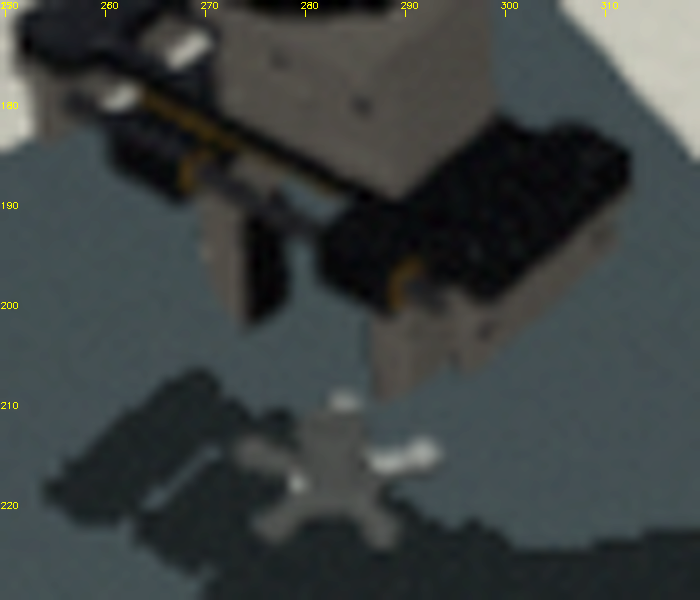

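View pics/t4.png

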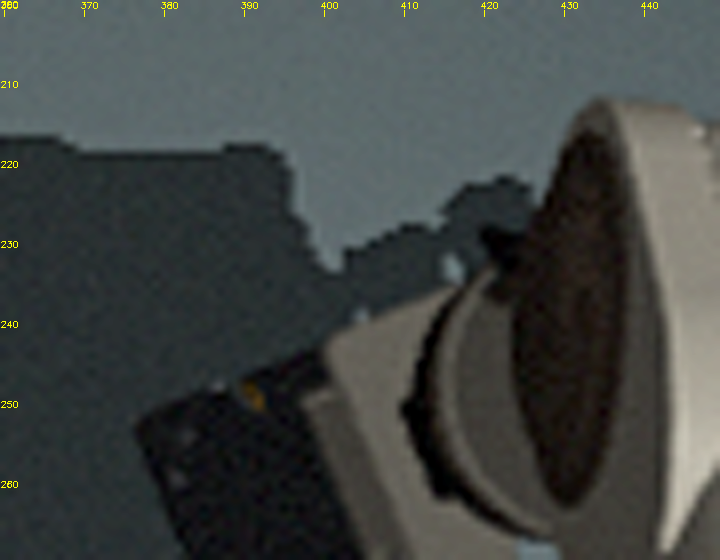

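jog_arm(motion=[[[0, 0, 0, 0, 0, -10, 0.7], [0, 0, 0, 0, 0, -25, 0.7], [0, 0, 0, 0, 0, -38, 0.7], [0, 0, 0, 0, 0, -46, 0.7], [0, 0, 0, 0, 0, -50, 0.7], [0, 0, 0, 0, 0, -50, 0.7], [0, 0, 0, 0, 0, -50, 0.5], [0, 0, 0, 0, 0, -50, 0.3]]])

```text
time_s: 5.02
position: [0.5002, -0.2334, 0.0114]
tool_rot: [0.0, 0.981, 0.192, 0.0]
ft_force: [0.0, -0.3, -0.2]
grip_width: 0.599
```

jog_arm(motion=[[[0, 0, 0, 0, 0, 0, 0], [0, 0, 0, 0, 0, 0, 0], [0, 0, 0, 0, 0, 0, 0], [0, 0, 0, 0, 0, 0, 0], [0, 0, 0, 0, 0, 0, 0], [0, 0, 0, 0, 0, 0, 0], [0, 0, 0, 0, 0, 0, 0], [0, 0, 0, 0, 0, 0, 0]]])

```text
time_s: 5.68
position: [0.4997, -0.2333, 0.0109]
tool_rot: [0.0, 0.981, 0.192, 0.0]
ft_force: [-0.1, -0.0, 2.3]
grip_width: 0.235
```

```bash
python3 - <<'E'
from h import *
p,d=r.grab_frame("scene");p=p[:,:,::-1].copy()
crop(p,250,180,70,60,10,"pics/s5.png")
print(r.get_state()["grip_width"],r.get_state()["position"])
E
```

```text
0.22951577846540486 [ 0.49967394 -0.23328434  0.01086739]
```

View pics/s5.png

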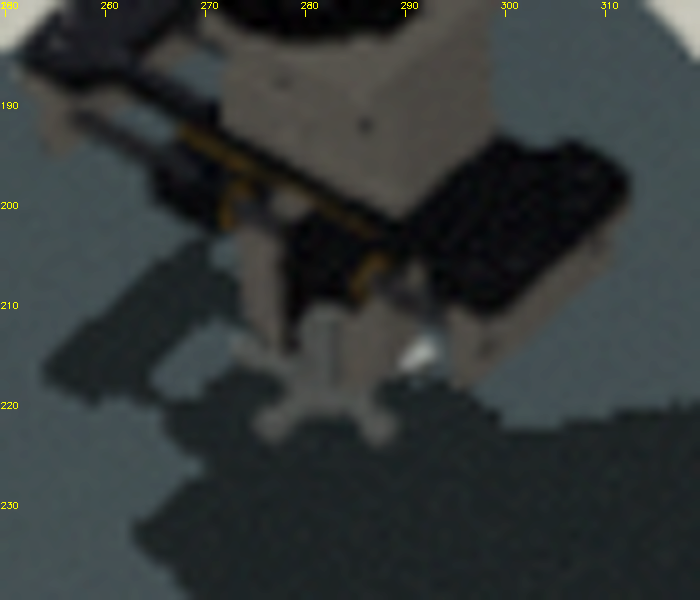

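Gripped: the opening of 0.235 is about 21.6 mm, which matches the boss. I'll lift, then carry.

jog_arm(motion=[[[0, 0, 0, 0, 0, 2, 0], [0, 0, 0, 0, 0, 8, 0], [0, 0, 0, 0, 0, 25, 0], [0, 0, 0, 0, 0, 55, 0], [0, 0, 0, 0, 0, 90, 0], [0, 0, 0, 0, 0, 125, 0], [0, 0, 0, 0, 0, 160, 0], [0, 0, 0, 0, 0, 190, 0]]])

```text
time_s: 6.4
position: [0.4999, -0.2329, 0.2034]
tool_rot: [0.0, 0.981, 0.192, 0.001]
ft_force: [1.3, -0.2, -0.7]
grip_width: 0.227
```

jog_arm(motion=[[[0, 0, 5, 8, 20, 0, 0], [0, 0, 10, 22, 54, 0, 0], [0, 0, 15, 36, 88, 0, 0], [0, 0, 20, 50, 122, 0, 0], [0, 0, 25, 64, 156, 0, 0], [0, 0, 30, 78, 190, 0, 0], [0, 0, 35, 92, 224, 0, 0], [0, 0, 40, 104.5, 254.5, 0, 0]]])

```text
time_s: 7.07
position: [0.6044, 0.0237, 0.2012]
tool_rot: [-0.0, 0.855, 0.518, 0.0]
ft_force: [-0.2, -0.5, -1.2]
grip_width: 0.227
```

jog_arm(motion=[[[0, 0, 0, 0, 0, 0, 0], [0, 0, 0, 0, 0, 0, 0], [0, 0, 0, 0, 0, 0, 0], [0, 0, 0, 0, 0, 0, 0], [0, 0, 0, 0, 0, 0, 0], [0, 0, 0, 0, 0, 0, 0], [0, 0, 0, 0, 0, 0, 0], [0, 0, 0, 0, 0, 0, 0]]])

```text
time_s: 7.73
position: [0.6041, 0.0205, 0.2008]
tool_rot: [0.0, 0.857, 0.515, -0.0]
ft_force: [0.5, -0.4, -1.2]
grip_width: 0.226
```

```bash
python3 - <<'E'
from h import *
for n in ("scene","top"):
    p,d=r.grab_frame(n);p=p[:,:,::-1].copy();cv2.imwrite(f"pics/{n}6.png",p)
    if n=="scene": crop(p,260,190,70,80,10 if 0 else 7,"pics/s6.png",1.8)
    else: crop(p,260,160,90,80,8,"pics/t6.png",1.8)
s=r.get_state();print({k:np.round(s[k],4) for k in("time_s","qpos","position","tool_rot","ft_force","grip_width")})
P=s["position"];print(proj("scene",[.6049,.0216,P[2]-.011+.026]),proj("scene",[.6049,.0216,P[2]-.011]),proj("scene",[.6049,.0216,.164]))
E
```

```text
{'time_s': np.float64(7.8333), 'qpos': array([ 0.5008,  0.5306, -0.7888,  1.6874,  0.415 ,  1.0989, -0.8993]), 'position': array([0.6041, 0.0209, 0.2008]), 'tool_rot': array([1.000e-04, 8.568e-01, 5.156e-01, 0.000e+00]), 'ft_force': array([ 0.5398,  0.5434, -0.9238]), 'grip_width': np.float64(0.2286)}
[291.20870686 233.35877708] [291.45968695 240.05424315] [291.70270685 246.53735321]
```

View pics/s6.png

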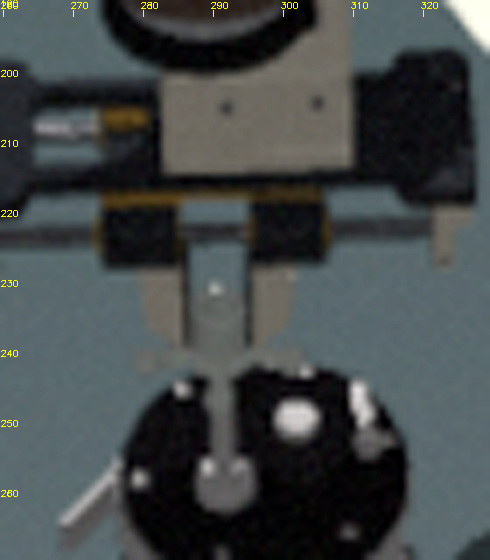

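View pics/t6.png

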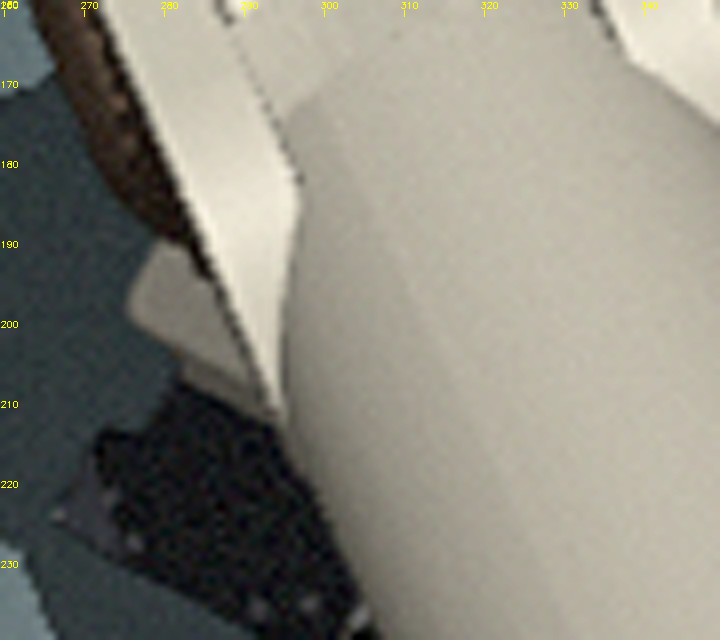

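The star hangs level over the shaft in the scene view. I'll enlarge further for alignment.

```bash
python3 - <<'E'
from h import *
p=cv2.imread("pics/scene6.png")
crop(p,272,222,40,40,15,"pics/s6b.png",2.5)
P=np.array([.6049,.0216]);z=.190
for a in (0,.0055):pass
for nm,Q in dict(bossL=z+.026,under=z,arm=z+.007,tip=.164).items(): print(nm,proj("scene",[*P,Q]))
# px shift per mm
b=proj("scene",[.6049,.0216,.19]);print((proj("scene",[.6149,.0216,.19])-b)/10,(proj("scene",[.6049,.0316,.19])-b)/10,(proj("scene",[.6049,.0216,.2])-b)/10)
E
```

```text
bossL [291.2066528  233.30398039]
under [291.45768232 240.00076505]
arm [291.39069728 238.21378647]
tip [291.70270685 246.53735321]
[-0.32919597  0.13762614] [0.18045999 0.23838241] [-0.00958272 -0.2556409 ]
```

View pics/s6b.png

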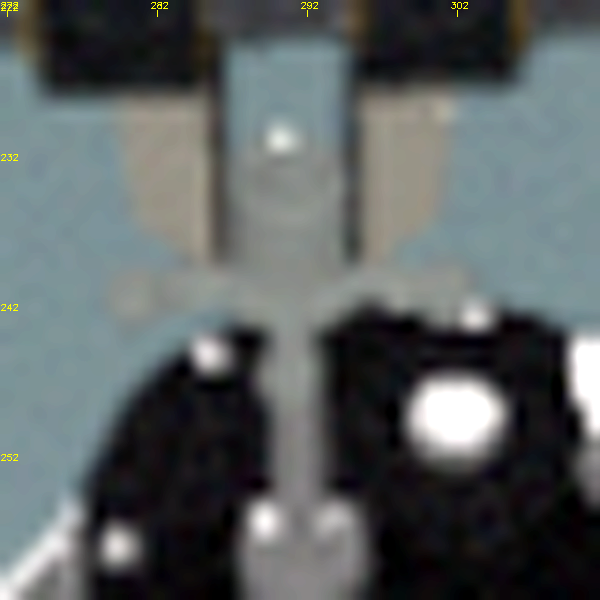

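```bash
python3 - <<'E'
from h import *
p,d=r.grab_frame("scene");
g=p.astype(float).mean(2)
for rows in ((233,239),(246,249),(249,254)):
    print(rows,np.round(g[rows[0]:rows[1],278:306].mean(0)).astype(int))
print("cols 278..305")
np.set_printoptions(linewidth=200,precision=4,suppress=True)
for v in range(230,256,2): print(v,d[v,284:299])
c=r.get_calibration("scene");T=c["camera_from_world"];K=c["mtx"];R=T[:3,:3];t=T[:3,3]
f=lambda u,v:R.T@(np.linalg.solve(K,[u,v,1.])*d[v,u]-t)
for v in range(232,256): 
    Q=[f(u,v) for u in (289,290,291,292,293)]
    print(v,np.round(np.median(Q,0)*1000,1))
E
```

```text
(233, 239) [57 56 57 57 58 58 58 58 34 41 52 54 55 56 55 54 52 30 49 58 58 58 57 56
 56 56 56 56]
(246, 249) [57 55 48 33 19  9  7 25 23 12  8 31 53 58 55 32 10  5  8  8  9 22 54 65
 66 63 45 19]
(249, 254) [42 24 10  6  8  6  7  8  9  7  6 14 42 52 50 32 12  8  6  6  8 36 61 73
 78 75 59 29]
cols 278..305
230 [1.5359 1.5337 1.5386 1.8646 1.8716 1.8712 1.867  1.8698 1.8682 1.8719 1.8701 1.5424 1.5413 1.5423 1.5397]
232 [1.5383 1.5425 1.5471 1.8646 1.5693 1.5635 1.5685 1.5603 1.5641 1.567  1.8707 1.5453 1.5483 1.5435 1.553 ]
234 [1.5467 1.5462 1.5454 1.5648 1.5583 1.5668 1.5723 1.5724 1.5701 1.5582 1.5547 1.5529 1.5494 1.553  1.5542]
236 [1.5521 1.5529 1.5544 1.5647 1.5536 1.5508 1.5548 1.5537 1.5631 1.5554 1.5586 1.5594 1.559  1.5529 1.5558]
238 [1.5606 1.5581 1.5629 1.5643 1.5632 1.5562 1.562  1.5597 1.5592 1.5612 1.5693 1.5655 1.564  1.5685 1.5682]
240 [1.5723 1.575  1.5687 1.5674 1.5673 1.5576 1.5536 1.5671 1.5632 1.5718 1.5739 1.5742 1.5756 1.5729 1.5714]
242 [1.573  1.576  1.574  1.5712 1.5686 1.5694 1.572  1.5664 1.5685 1.5625 1.5701 1.5735 1.5725 1.5751 1.5761]
244 [1.8225 1.8
[... 526 characters left out ...]
.6747 1.6681]
254 [1.6648 1.6641 1.652  1.6584 1.6507 1.644  1.6193 1.6136 1.6182 1.6473 1.6512 1.656  1.6549 1.653  1.6579]
232 [604.   18.1 216. ]
233 [602.8  16.3 211.2]
234 [602.4  16.2 208.1]
235 [604.4  24.3 212.6]
236 [610.2  29.4 215.6]
237 [611.   29.7 210.9]
238 [610.3  30.  208.5]
239 [610.1  29.4 203.8]
240 [609.9  31.9 202.4]
241 [611.   30.6 197.8]
242 [612.1  32.6 194.9]
243 [614.6  32.5 192.7]
244 [611.   34.5 190.9]
245 [614.   39.4 194.1]
246 [619.1  42.8 195.1]
247 [620.8  48.5 196.7]
248 [621.2  49.  194.1]
249 [606.4  25.7 158.8]
250 [607.9  26.7 157.8]
251 [607.4  21.1 148.5]
252 [608.4  23.8 146.1]
253 [609.8  27.5 147.6]
254 [605.9  20.2 135.2]
255 [606.8  21.6 130.9]
```

The boss and shaft axes agree within about 0.5 mm laterally and about 1 mm in depth. I'll lower in steps while watching the force.

jog_arm(motion=[[[0, 0, 0, 0.5, 0.5, -6, 0], [0, 0, 0, 0.5, 0.5, -13, 0], [0, 0, 0, 0.5, 0.5, -20, 0], [0, 0, 0, 0.5, 0.5, -24, 0], [0, 0, 0, 0.5, 0.5, -28, 0], [0, 0, 0, 0.5, 0.5, -32, 0], [0, 0, 0, 0.5, 0.5, -36, 0], [0, 0, 0, 0.5, 0.5, -36, 0]]])

```text
time_s: 8.55
position: [0.6041, 0.0217, 0.1637]
tool_rot: [-0.0, 0.857, 0.516, -0.001]
ft_force: [-0.6, 0.3, 0.2]
grip_width: 0.231
```

```bash
python3 - <<'E'
from h import *
s=r.get_state();print({k:np.round(s[k],4) for k in("time_s","position","tool_rot","ft_force","ft_torque","grip_width")})
p,d=r.grab_frame("scene");p=p[:,:,::-1].copy()
crop(p,272,222,40,40,15,"pics/s7.png",2.5)
E
```

```text
{'time_s': np.float64(8.55), 'position': array([0.6041, 0.0217, 0.1637]), 'tool_rot': array([-4.000e-04,  8.567e-01,  5.159e-01, -6.000e-04]), 'ft_force': array([-0.5705,  0.2616,  0.1983]), 'ft_torque': array([-0.0498, -0.0667,  0.0192]), 'grip_width': np.float64(0.2314)}
```

View pics/s7.png

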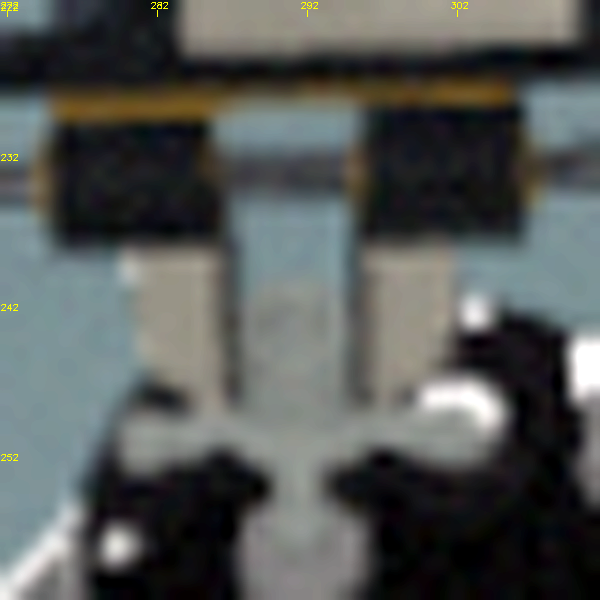

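The shaft is inside the bore by about 11 mm with no force. I'll continue to about 3 mm above the collar.

jog_arm(motion=[[[0, 0, 0, 0, 0, -5, 0], [0, 0, 0, 0, 0, -11, 0], [0, 0, 0, 0, 0, -17, 0], [0, 0, 0, 0, 0, -22, 0], [0, 0, 0, 0, 0, -27, 0], [0, 0, 0, 0, 0, -31, 0], [0, 0, 0, 0, 0, -33, 0], [0, 0, 0, 0, 0, -33, 0]]])

```text
time_s: 9.27
position: [0.6042, 0.0218, 0.131]
tool_rot: [-0.0, 0.857, 0.516, -0.0]
ft_force: [-0.6, -0.6, -0.5]
grip_width: 0.232
```

jog_arm(motion=[[[0, 0, 0, 0, 0, -0.5, 0], [0, 0, 0, 0, 0, -1, 0], [0, 0, 0, 0, 0, -1.5, 0], [0, 0, 0, 0, 0, -2, 0], [0, 0, 0, 0, 0, -2.5, 0], [0, 0, 0, 0, 0, -3, 0], [0, 0, 0, 0, 0, -3, 0], [0, 0, 0, 0, 0, -3, 0]]])

```text
time_s: 9.93
position: [0.6047, 0.0218, 0.129]
tool_rot: [0.0, 0.857, 0.516, 0.0]
ft_force: [-0.1, 0.1, 1.8]
grip_width: 0.229
```

```bash
python3 - <<'E'
from h import *
s=r.get_state();print({k:np.round(s[k],4) for k in("time_s","position","tool_rot","ft_force","ft_torque","grip_width")})
p,d=r.grab_frame("scene");p=p[:,:,::-1].copy()
crop(p,272,232,40,40,15,"pics/s8.png",2.5)
E
```

```text
{'time_s': np.float64(9.9333), 'position': array([0.6047, 0.0218, 0.129 ]), 'tool_rot': array([1.000e-04, 8.567e-01, 5.158e-01, 1.000e-04]), 'ft_force': array([-0.1203,  0.1421,  1.791 ]), 'ft_torque': array([-0.0556,  0.0535, -0.0171]), 'grip_width': np.float64(0.2286)}
```

View pics/s8.png

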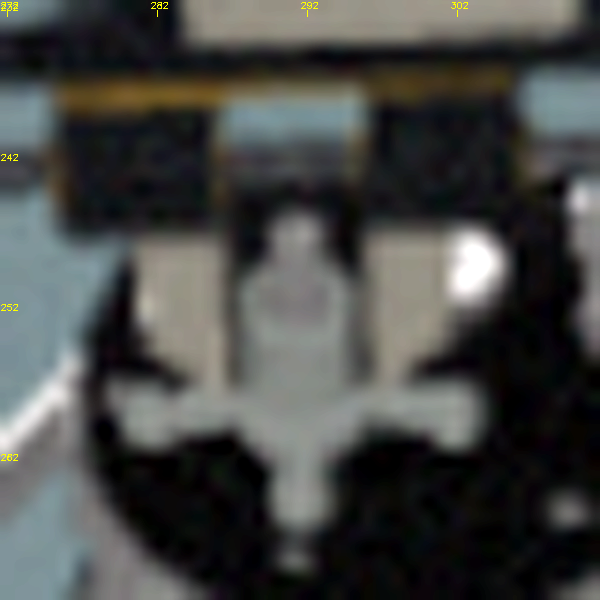

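jog_arm(motion=[[[0, 0, 0, 0, 0, -0.5, 0], [0, 0, 0, 0, 0, -1, 0], [0, 0, 0, 0, 0, -1, 0], [0, 0, 0, 0, 0, -1, 0], [0, 0, 0, 0, 0, -1, 0], [0, 0, 0, 0, 0, -1, 0], [0, 0, 0, 0, 0, -1, 0], [0, 0, 0, 0, 0, -1, 0]]])

```text
time_s: 10.65
position: [0.6048, 0.0217, 0.1289]
tool_rot: [0.0, 0.857, 0.516, 0.0]
ft_force: [-4.8, -1.1, 8.4]
grip_width: 0.229
```

The wheel is seated on the collar with about 8 N upward. I'll release it.

jog_arm(motion=[[[0, 0, 0, 0, 0, 1, 0.3], [0, 0, 0, 0, 0, 1, 0.4], [0, 0, 0, 0, 0, 1, 0.6], [0, 0, 0, 0, 0, 1, 0.6], [0, 0, 0, 0, 0, 1, 0.6], [0, 0, 0, 0, 0, 1, 0.6], [0, 0, 0, 0, 0, 1, 0.6], [0, 0, 0, 0, 0, 1, 0.6]]])

```text
time_s: 11.32
position: [0.6046, 0.0219, 0.1286]
tool_rot: [-0.0, 0.857, 0.516, 0.0]
ft_force: [0.5, -1.1, -0.3]
grip_width: 0.598
```

```bash
python3 - <<'E'
from h import *
s=r.get_state();print({k:np.round(s[k],4) for k in("time_s","position","tool_rot","ft_force","ft_torque","grip_width")})
p,d=r.grab_frame("scene");p=p[:,:,::-1].copy()
crop(p,272,232,40,40,15,"pics/s9.png",2.5)
E
```

```text
{'time_s': np.float64(11.3167), 'position': array([0.6046, 0.0219, 0.1286]), 'tool_rot': array([-1.000e-04,  8.567e-01,  5.159e-01,  0.000e+00]), 'ft_force': array([ 0.5379, -1.1082, -0.3264]), 'ft_torque': array([-0.0275, -0.1096,  0.0232]), 'grip_width': np.float64(0.5984)}
```

View pics/s9.png

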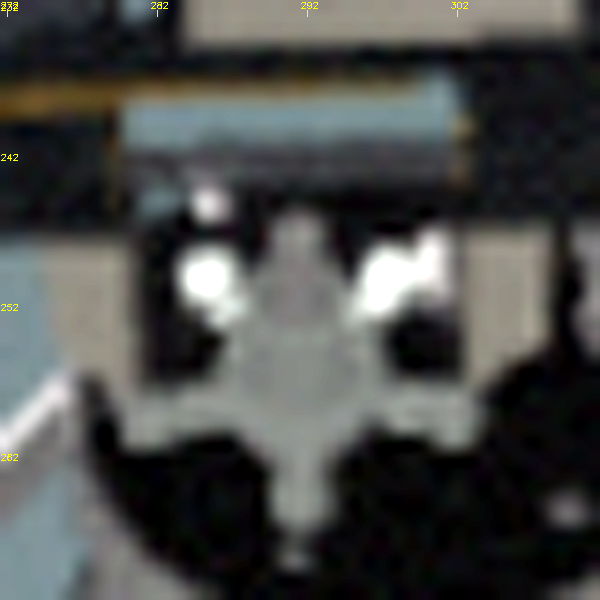

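The star is seated and free, with the fingers well clear of it. I'll measure the spray bottle against the gripper body before going to the handle.

jog_arm(motion=[[[0, 0, 0, 0, 0, 8, 0.6], [0, 0, 0, 0, 0, 25, 0.6], [0, 0, 0, 0, 0, 50, 0.6], [0, 0, 0, 0, 0, 80, 0.6], [0, 0, 0, 0, 0, 105, 0.6], [0, 0, 0, 0, 0, 120, 0.6], [0, 0, 0, 0, 0, 125, 0.6], [0, 0, 0, 0, 0, 125, 0.6]]])

```text
time_s: 12.03
position: [0.6056, 0.022, 0.2556]
tool_rot: [0.001, 0.857, 0.516, 0.001]
ft_force: [-0.3, -0.3, -0.3]
grip_width: 0.598
```

```bash
python3 - <<'E'
from h import *
s=r.get_state();print({k:np.round(s[k],4) for k in("time_s","qpos","position","ft_force","grip_width")})
p,d=r.grab_frame("scene");p=p[:,:,::-1].copy();cv2.imwrite("pics/scene10.png",p)
crop(p,270,230,60,60,10,"pics/s10.png",1.8)
t=cv2.imread("pics/top0.png");crop(t,95,205,60,50,10,"pics/t_spray.png",1.5)
crop(p,370,340,50,80,7,"pics/s_spray.png",1.5)
E
```

```text
{'time_s': np.float64(12.0333), 'qpos': array([ 0.5205,  0.478 , -0.8174,  1.629 ,  0.3704,  1.1933, -0.8655]), 'position': array([0.6056, 0.022 , 0.2556]), 'ft_force': array([-0.2956, -0.3271, -0.3149]), 'grip_width': np.float64(0.5982)}
```

View pics/s10.png

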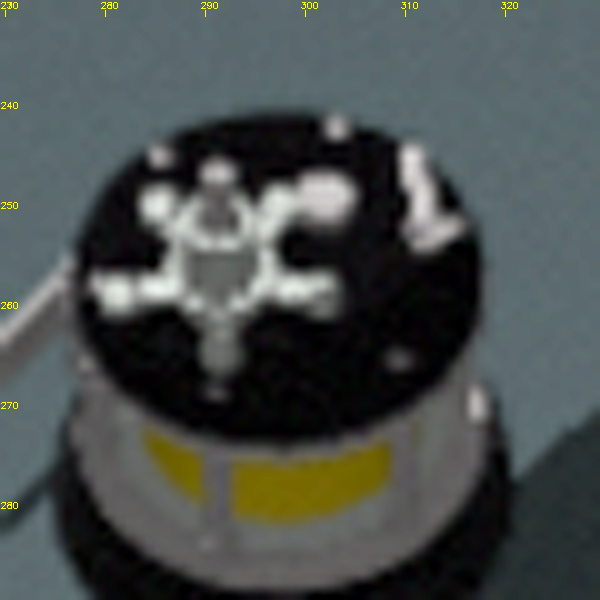

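View pics/t_spray.png

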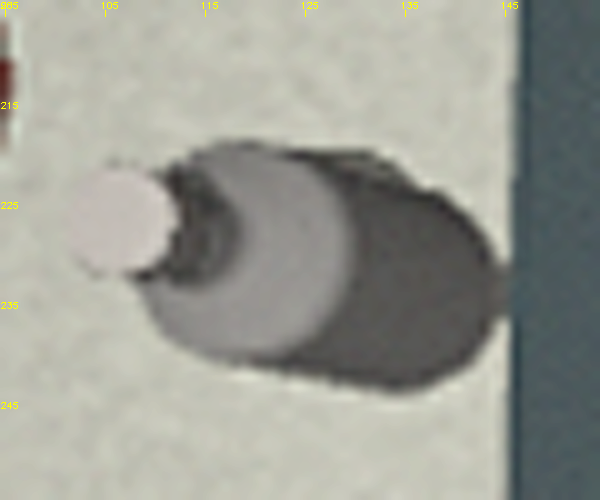

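View pics/s_spray.png

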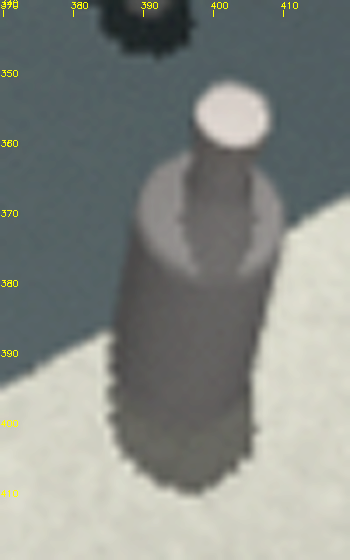

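The star sits flat on the collar with the shaft through it. The spray bottle's cap top is at about (106.2,226) in the top picture.

```bash
python3 - <<'E'
from h import *
P=ray("top",106.2,226,.17);print(P*1000)
hub=ray("top",225.8,237,.024)[:2];cap=ray("top",182.5,265.2,.054)[:2]
# refine knob from scene
c2=ray("scene",391.9+.4,327.9,.054)[:2];h2=ray("scene",349.2+.4,319.7,.024)[:2];print(hub,cap,h2,c2)
# holes/arm edges for direction: top arm centerline at knob end z=.016
print(ray("top",191.6,261.5,.016))
u=(cap-hub);L=np.linalg.norm(u);u/=L;print(L,np.degrees(np.arctan2(u[1],u[0])))
B=hub+.082*u;y=np.array([-u[1],u[0]]);v=P[:2]-B;print("B",B,"spray along tool y",v@y,"along x",v@u)
E
```

```text
[549.82598694 453.45882211 170.        ]
[0.53950479 0.22187313] [0.46877142 0.31903573] [0.5397743  0.22292258] [0.46925012 0.31856807]
[0.47909948 0.30700223 0.016     ]
0.12018227210556726 126.05423258096504
B [0.49124363 0.28816688] spray along tool y -0.144644209942092 along x 0.09915327990163592
```

The spray bottle clears the gripper body by over 20 mm. I'll go to the handle while turning +64°.

jog_arm(motion=[[[0, 0, 6, -8, 20, 0, 0.6], [0, 0, 12, -22, 52, 0, 0.6], [0, 0, 18, -36, 84, 0, 0.6], [0, 0, 24, -50, 116, 0, 0.6], [0, 0, 30, -64, 150, 0, 0.6], [0, 0, 36, -78, 182, 0, 0.6], [0, 0, 42, -92, 214, 0, 0.6], [0, 0, 48, -104, 242, 0, 0.6]]])

```text
time_s: 12.75
position: [0.4984, 0.2653, 0.2522]
tool_rot: [-0.001, 0.57, 0.822, -0.001]
ft_force: [0.8, 0.7, -0.8]
grip_width: 0.606
```

jog_arm(motion=[[[0, 0, 5, -10, 24, -20, 0.5], [0, 0, 10, -10, 24, -50, 0.5], [0, 0, 16, -10, 24, -80, 0.5], [0, 0, 16, -10, 24, -110, 0.5], [0, 0, 16, -10, 24, -135, 0.5], [0, 0, 16, -10, 24, -154, 0.5], [0, 0, 16, -10, 24, -164, 0.5], [0, 0, 16, -10, 24, -164, 0.5]]])

```text
time_s: 13.42
position: [0.4882, 0.2863, 0.0863]
tool_rot: [-0.002, 0.453, 0.892, -0.002]
ft_force: [1.0, -0.3, -0.2]
grip_width: 0.5
```

jog_arm(motion=[[[0, 0, 0, 0, 0, 0, 0.5], [0, 0, 0, 0, 0, 0, 0.5], [0, 0, 0, 0, 0, 0, 0.5], [0, 0, 0, 0, 0, 0, 0.5], [0, 0, 0, 0, 0, 0, 0.5], [0, 0, 0, 0, 0, 0, 0.5], [0, 0, 0, 0, 0, 0, 0.5], [0, 0, 0, 0, 0, 0, 0.5]]])

```text
time_s: 14.08
position: [0.4907, 0.2877, 0.0899]
tool_rot: [0.0, 0.453, 0.891, 0.0]
ft_force: [0.2, 0.0, -0.1]
grip_width: 0.501
```

```bash
cat > st.py <<'E'
from h import *
import sys
from scipy.spatial.transform import Rotation as Ro
def st():
    s=r.get_state();print({k:np.round(s[k],4) for k in("time_s","qpos","position","tool_rot","ft_force","ft_torque","grip_width")})
    q=s["tool_rot"];M=Ro.from_quat([q[1],q[2],q[3],q[0]]).as_matrix();print("tooly az",np.degrees(np.arctan2(M[1,1],M[0,1])),"z",M[:,2])
    return s
E
python3 - <<'E'
from st import *
st()
p,d=r.grab_frame("scene");p=p[:,:,::-1].copy()
crop(p,330,270,80,80,9 if 0 else 7,"pics/s11.png",1.8)
p,d=r.grab_frame("top");p=p[:,:,::-1].copy()
crop(p,160,210,90,70,8,"pics/t11.png",1.8)
E
```

```text
{'time_s': np.float64(14.0833), 'qpos': array([ 0.1261,  0.711 , -0.9538,  1.8522,  0.7073,  0.9603, -0.5177]), 'position': array([0.4907, 0.2877, 0.0899]), 'tool_rot': array([1.000e-04, 4.532e-01, 8.914e-01, 1.000e-04]), 'ft_force': array([ 0.2487,  0.0481, -0.1043]), 'ft_torque': array([ 0.0089, -0.0969, -0.0087]), 'grip_width': np.float64(0.5008)}
tooly az 36.101654874016525 z [ 2.80800114e-04  4.86205334e-06 -9.99999961e-01]
```

View pics/s11.png

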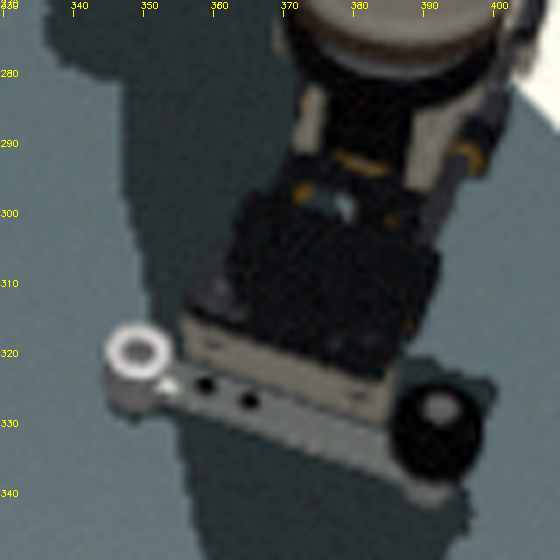

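View pics/t11.png

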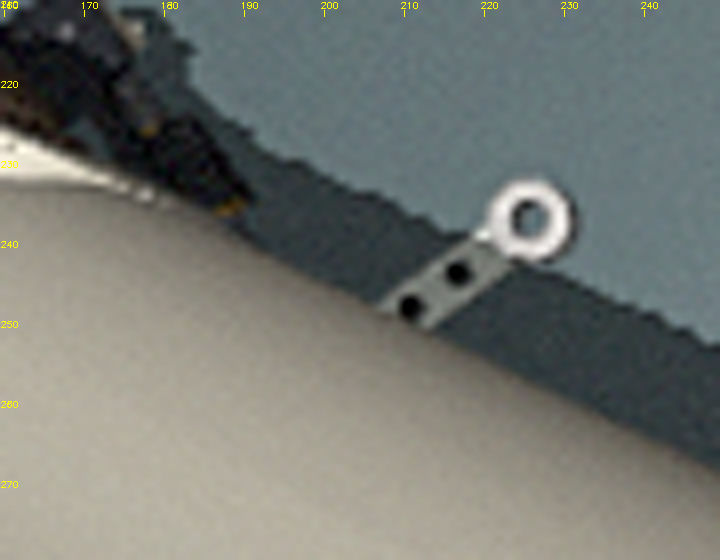

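```bash
python3 - <<'E'
from st import *
s=r.get_state();P=s["position"];a=np.radians(36.1);y=np.array([np.cos(a),np.sin(a),0]);x=np.array([y[1],-y[0],0])
for nm,Q in dict(tcp=P,fingA=P+.023*y,fingA_back=P+.045*y,fingB=P-.023*y,bodyc=P+[0,0,.066],xw1=P+.0375*x+.03*y+[0,0,.066],xw2=P-.0375*x+.03*y+[0,0,.066],px1=P+.0095*x+.023*y,px2=P-.0095*x+.023*y,bal=np.array([.4912,.2882,.012])).items(): print(nm,np.round(proj("scene",Q),1))
p,d=r.grab_frame("scene");p=p[:,:,::-1].copy()
crop(p,340,280,65,60,12,"pics/s12.png",3)
E
```

```text
tcp [380.1 315. ]
fingA [377.1 321.7]
fingA_back [374.2 328.2]
fingB [383.  308.4]
bodyc [382.3 299.6]
xw1 [364.2 303.6]
xw2 [392.7 313.4]
px1 [373.7 320.4]
px2 [380.6 322.9]
bal [377.6 332.1]
```

View pics/s12.png

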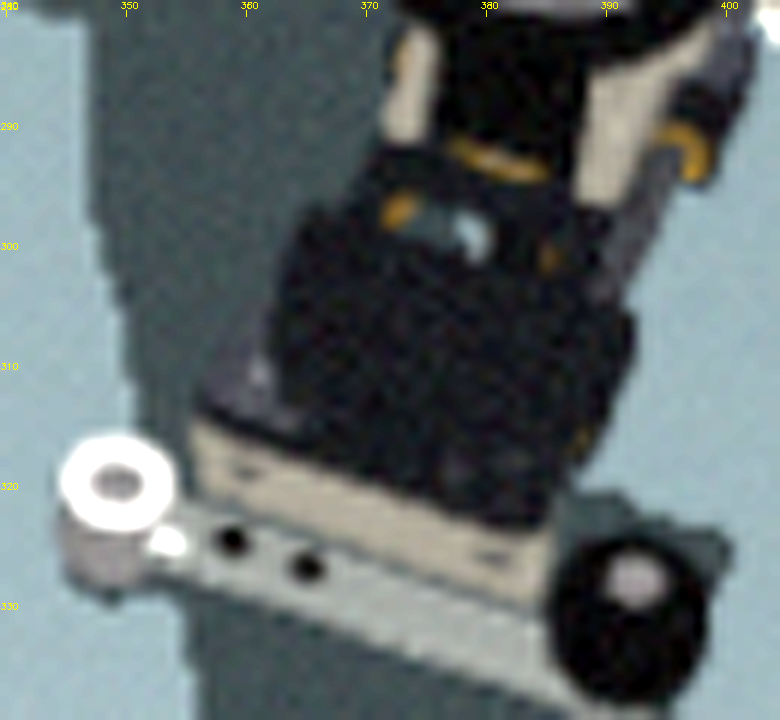

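That tan plate is the end of the gripper body, as its projection confirms, and the fingers are hidden behind it. The alignment numbers fit, so I'll descend.

jog_arm(motion=[[[0, 0, 0, 0, 0, -10, 0.5], [0, 0, 0, 0, 0, -28, 0.5], [0, 0, 0, 0, 0, -46, 0.5], [0, 0, 0, 0, 0, -62, 0.5], [0, 0, 0, 0, 0, -74, 0.5], [0, 0, 0, 0, 0, -81, 0.5], [0, 0, 0, 0, 0, -86, 0.5], [0, 0, 0, 0, 0, -86, 0.5]]])

```text
time_s: 14.9
position: [0.4901, 0.2877, 0.0028]
tool_rot: [-0.0, 0.453, 0.891, -0.0]
ft_force: [-0.5, -0.2, 0.4]
grip_width: 0.504
```

jog_arm(motion=[[[0, 0, 0, 0, 0, 0, 0.4], [0, 0, 0, 0, 0, 0, 0.3], [0, 0, 0, 0, 0, 0, 0.2], [0, 0, 0, 0, 0, 0, 0], [0, 0, 0, 0, 0, 0, 0], [0, 0, 0, 0, 0, 0, 0], [0, 0, 0, 0, 0, 0, 0], [0, 0, 0, 0, 0, 0, 0]]])

```text
time_s: 15.57
position: [0.4912, 0.288, 0.0042]
tool_rot: [0.0, 0.453, 0.891, 0.0]
ft_force: [0.8, -0.1, 2.9]
grip_width: 0.169
```

```bash
python3 - <<'E'
from st import *
st()
p,d=r.grab_frame("scene");p=p[:,:,::-1].copy()
crop(p,340,280,65,75,10,"pics/s13.png",2.2)
E
```

```text
{'time_s': np.float64(15.5667), 'qpos': array([ 0.0501,  0.8234, -0.8424,  1.8782,  0.8316,  0.8345, -0.605 ]), 'position': array([0.4912, 0.288 , 0.0042]), 'tool_rot': array([4.000e-04, 4.532e-01, 8.914e-01, 4.000e-04]), 'ft_force': array([ 0.8428, -0.1188,  2.9201]), 'ft_torque': array([-0.0313, -0.2588,  0.0087]), 'grip_width': np.float64(0.1692)}
tooly az 36.106590881997256 z [ 1.03798004e-03  3.59777904e-04 -9.99999397e-01]
```

View pics/s13.png

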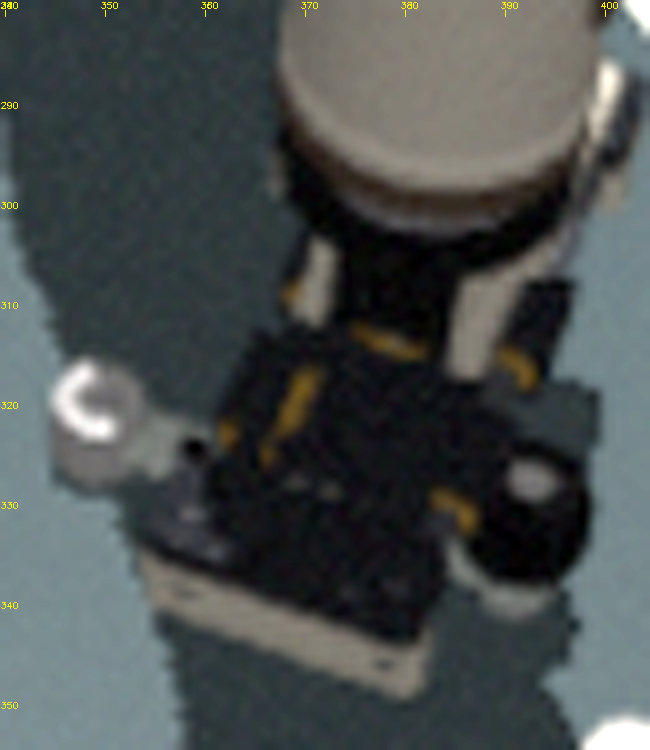

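Gripped: 0.169 is 15.6 mm, which matches the 16 mm arm. I'll lift gently.

jog_arm(motion=[[[0, 0, 0, 0, 0, 0, 0], [0, 0, 0, 0, 0, 1, 0], [0, 0, 0, 0, 0, 3, 0], [0, 0, 0, 0, 0, 8, 0], [0, 0, 0, 0, 0, 16, 0], [0, 0, 0, 0, 0, 28, 0], [0, 0, 0, 0, 0, 42, 0], [0, 0, 0, 0, 0, 50, 0]]])

```text
time_s: 16.28
position: [0.4913, 0.2886, 0.0562]
tool_rot: [0.001, 0.453, 0.891, 0.001]
ft_force: [-0.1, 0.9, -1.8]
grip_width: 0.167
```

jog_arm(motion=[[[0, 0, 0, 0, 0, 5, 0], [0, 0, 0, 0, 0, 5, 0], [0, 0, 0, 0, 0, 5, 0], [0, 0, 0, 0, 0, 5, 0], [0, 0, 0, 0, 0, 5, 0], [0, 0, 0, 0, 0, 5, 0], [0, 0, 0, 0, 0, 5, 0], [0, 0, 0, 0, 0, 5, 0]]])

```text
time_s: 16.95
position: [0.4904, 0.2878, 0.0584]
tool_rot: [-0.0, 0.453, 0.891, -0.0]
ft_force: [-0.2, 0.4, -2.5]
grip_width: 0.172
```

```bash
python3 - <<'E'
from st import *
st()
p,d=r.grab_frame("scene");p=p[:,:,::-1].copy()
crop(p,335,270,75,75,10 if 0 else 8,"pics/s14.png",2.2)
p,d=r.grab_frame("top");p=p[:,:,::-1].copy()
crop(p,150,210,90,70,8,"pics/t14.png",1.8)
E
```

```text
{'time_s': np.float64(16.95), 'qpos': array([ 0.0986,  0.7513, -0.9143,  1.8656,  0.7512,  0.9138, -0.5486]), 'position': array([0.4904, 0.2878, 0.0584]), 'tool_rot': array([-2.000e-04,  4.531e-01,  8.915e-01, -1.000e-04]), 'ft_force': array([-0.1765,  0.4091, -2.491 ]), 'ft_torque': array([ 0.0344, -0.1507, -0.0072]), 'grip_width': np.float64(0.172)}
tooly az 36.11683825491043 z [-5.60154146e-04 -5.00449685e-05 -9.99999842e-01]
```

View pics/s14.png

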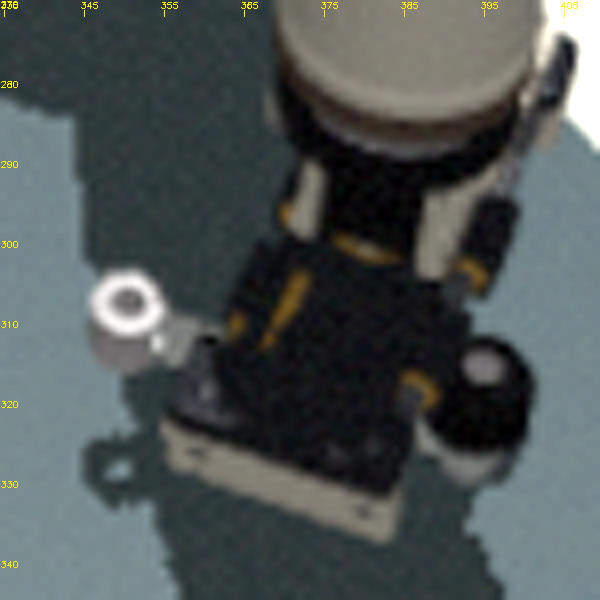

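View pics/t14.png

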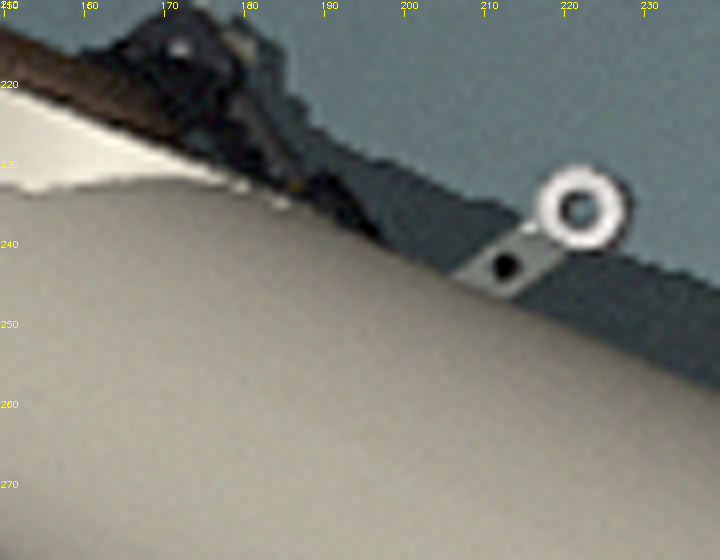

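```bash
python3 - <<'E'
from st import *
dz=.0584-.0042
d=np.array([-.0006,-.0001,0])
H=np.array([.5395,.2220,.024+dz])+d;C=np.array([.469,.3188,.054+dz])+d
print("scene pred hub",proj("scene",H),"obs 350.4,307.1 ; cap",proj("scene",C),"obs 395.1 315.25")
print("top pred hub",proj("top",H),"obs 222.0,235.5")
print((proj("scene",H+[0,0,.01])-proj("scene",H))/10)
E
```

```text
scene pred hub [350.62766691 307.42641442] obs 350.4,307.1 ; cap [394.71553718 315.73150568] obs 395.1 315.25
top pred hub [221.65551649 235.20998511] obs 222.0,235.5
[ 0.01822273 -0.2256772 ]
```

The handle is level: hub and cap agree with a level lift to within about 0.5 px. I'll raise it, then carry it.

jog_arm(motion=[[[0, 0, 0, 0, 0, 5, 0], [0, 0, 0, 0, 0, 18, 0], [0, 0, 0, 0, 0, 40, 0], [0, 0, 0, 0, 0, 68, 0], [0, 0, 0, 0, 0, 98, 0], [0, 0, 0, 0, 0, 125, 0], [0, 0, 0, 0, 0, 145, 0], [0, 0, 0, 0, 0, 155, 0]]])

```text
time_s: 17.72
position: [0.4915, 0.2893, 0.2179]
tool_rot: [0.001, 0.453, 0.892, 0.002]
ft_force: [0.3, 0.8, -2.6]
grip_width: 0.168
```

jog_arm(motion=[[[0, 0, 0, 2, -8, 0, 0], [0, 0, 0, 8, -24, 0, 0], [0, 0, 0, 16, -48, 0, 0], [0, 0, 0, 26, -78, 0, 0], [0, 0, 0, 36, -110, 0, 0], [0, 0, 0, 46, -140, 0, 0], [0, 0, 0, 54, -166, 0, 0], [0, 0, 0, 60, -184, 0, 0]]])

```text
time_s: 18.38
position: [0.5506, 0.0987, 0.2118]
tool_rot: [-0.001, 0.455, 0.891, -0.002]
ft_force: [0.1, -0.5, -2.9]
grip_width: 0.17
```

jog_arm(motion=[[[0, 0, 0, 3, -9, 0, 0], [0, 0, 0, 5, -14, 0, 0], [0, 0, 0, 5.5, -16.5, 0, 0], [0, 0, 0, 5.5, -16.5, 0, 0], [0, 0, 0, 5.5, -16.5, 0, 0], [0, 0, 0, 5.5, -16.5, 0, 0], [0, 0, 0, 5.5, -16.5, 0, 0], [0, 0, 0, 5.5, -16.5, 0, 0]]])

```text
time_s: 19.05
position: [0.5559, 0.0883, 0.2139]
tool_rot: [0.0, 0.452, 0.892, 0.0]
ft_force: [1.0, -0.5, -2.6]
grip_width: 0.17
```

```bash
python3 - <<'E'
from st import *
s=st()
p,d=r.grab_frame("scene");p=p[:,:,::-1].copy();cv2.imwrite("pics/scene15.png",p)
crop(p,265,200,75,75,8,"pics/s15.png",2.2)
p,d=r.grab_frame("top");p=p[:,:,::-1].copy()
crop(p,260,160,90,70,8,"pics/t15.png",1.8)
z=s["position"][2]-.0042
for n in("scene","top"): print(n,"hub over shaft pred",proj(n,[.6049,.0216,z+.024]),"cap",proj(n,[.6049-.0706,.0216+.097,z+.054]))
E
```

```text
{'time_s': np.float64(19.05), 'qpos': array([ 0.6107,  0.5621, -1.1013,  1.7732,  0.5471,  1.1522, -0.0308]), 'position': array([0.5559, 0.0883, 0.2139]), 'tool_rot': array([1.000e-04, 4.524e-01, 8.918e-01, 1.000e-04]), 'ft_force': array([ 1.0269, -0.4602, -2.6007]), 'ft_torque': array([ 0.0505, -0.1329, -0.0266]), 'grip_width': np.float64(0.1699)}
tooly az 36.200007594379535 z [ 1.92214167e-04  1.03787347e-04 -9.99999976e-01]
scene hub over shaft pred [291.03260524 228.66086475] cap [333.67939341 234.2908214 ]
top hub over shaft pred [305.80985805 196.33161349] cap [256.4045173  228.93229618]
```

View pics/s15.png

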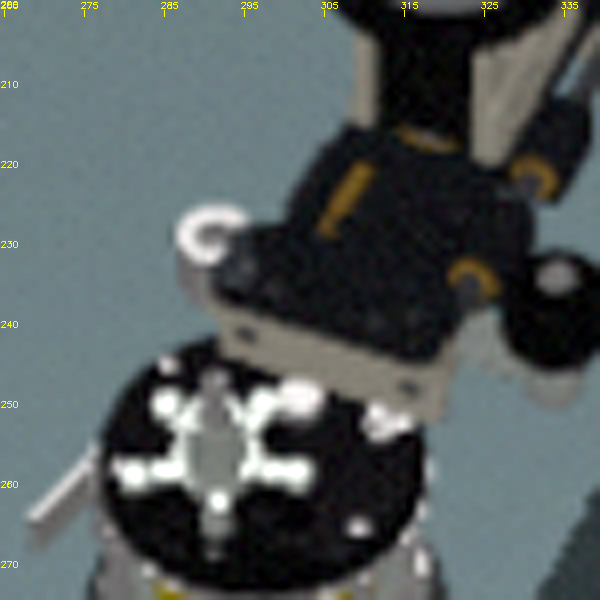

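View pics/t15.png

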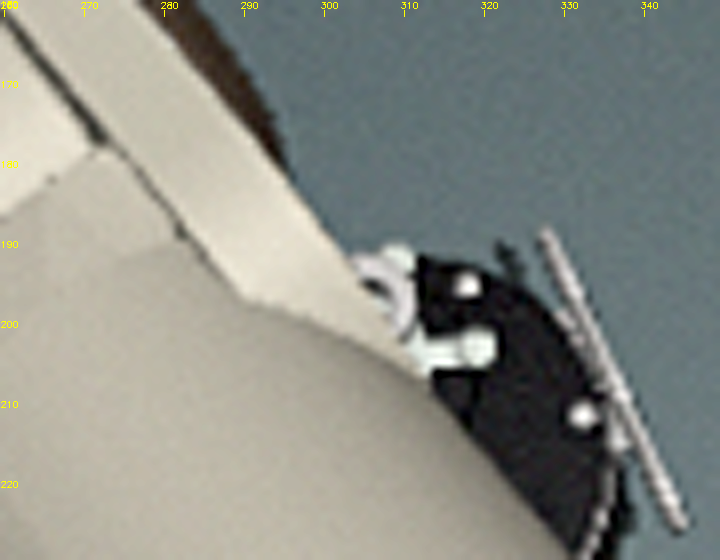

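Seen by both cameras, the hub is above the shaft axis within about 1.5 mm. Scene ring centre is (291.1,229.0) against a prediction of (290.6,228.7). I'll lower to 20 mm clearance.

jog_arm(motion=[[[0, 0, 0, 0, 0, -3, 0], [0, 0, 0, 0, 0, -8, 0], [0, 0, 0, 0, 0, -13, 0], [0, 0, 0, 0, 0, -18, 0], [0, 0, 0, 0, 0, -22, 0], [0, 0, 0, 0, 0, -25, 0], [0, 0, 0, 0, 0, -26, 0], [0, 0, 0, 0, 0, -26, 0]]])

```text
time_s: 19.82
position: [0.5559, 0.0873, 0.1873]
tool_rot: [-0.0, 0.453, 0.891, -0.0]
ft_force: [-0.5, -0.6, -3.0]
grip_width: 0.167
```

jog_arm(motion=[[[0, 0, 0, 0, 0, 0, 0], [0, 0, 0, 0, 0, 0, 0], [0, 0, 0, 0, 0, 0, 0], [0, 0, 0, 0, 0, 0, 0], [0, 0, 0, 0, 0, 0, 0], [0, 0, 0, 0, 0, 0, 0], [0, 0, 0, 0, 0, 0, 0], [0, 0, 0, 0, 0, 0, 0]]])

```text
time_s: 20.48
position: [0.5562, 0.0873, 0.1878]
tool_rot: [0.0, 0.453, 0.891, 0.0]
ft_force: [-0.5, -0.0, -2.4]
grip_width: 0.172
```

```bash
python3 - <<'E'
from st import *
s=st()
p,d=r.grab_frame("scene");p=p[:,:,::-1].copy();cv2.imwrite("pics/scene16.png",p)
crop(p,275,220,65,55,12,"pics/s16.png",2.2)
p,d=r.grab_frame("top");p=p[:,:,::-1].copy()
crop(p,280,170,60,50,12,"pics/t16.png",1.8)
z=s["position"][2]-.0042
for n in("scene","top"): print(n,"hub over shaft pred",proj(n,[.6049,.0216,z+.024]),"cap",proj(n,[.6049-.0706,.0216+.097,z+.054]),"tip",proj(n,[.6049,.0216,.164]),"mouth",proj(n,[.6049,.0216,z]))
E
```

```text
{'time_s': np.float64(20.4833), 'qpos': array([ 0.5925,  0.5901, -1.0751,  1.7978,  0.5784,  1.1097, -0.0539]), 'position': array([0.5562, 0.0873, 0.1878]), 'tool_rot': array([0.    , 0.4532, 0.8914, 0.    ]), 'ft_force': array([-0.487 , -0.0276, -2.4489]), 'ft_torque': array([-0.0118, -0.1447,  0.0319]), 'grip_width': np.float64(0.1724)}
tooly az 36.10558784902664 z [ 9.77489484e-05 -2.14797035e-05 -9.99999995e-01]
scene hub over shaft pred [291.28868297 235.49232229] cap [333.40376154 241.29343163] tip [291.70270685 246.53735321] mouth [291.51879734 241.63114779]
top hub over shaft pred [305.96761869 198.48700215] cap [257.89379128 230.29310575] tip [306.21367937 201.84878088] mouth [306.10571727 200.37375969]
```

View pics/s16.png

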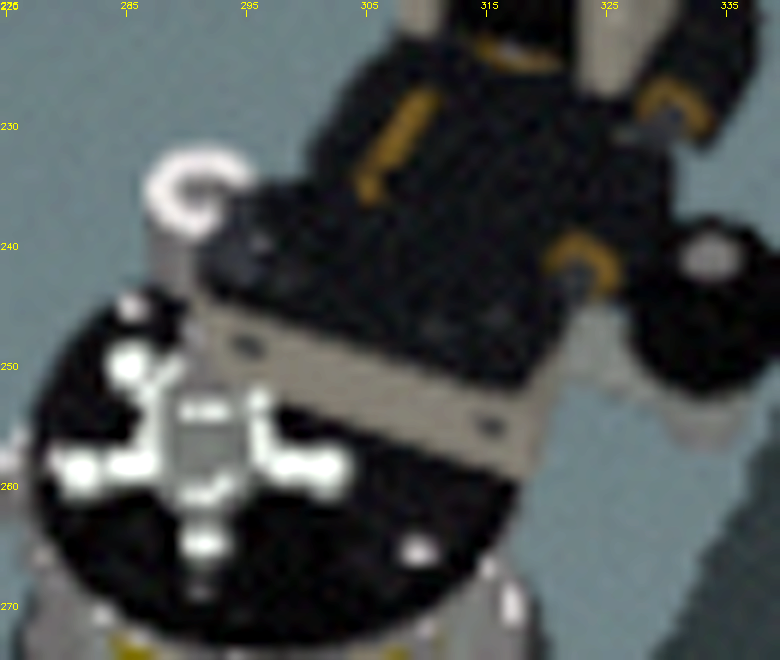

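View pics/t16.png

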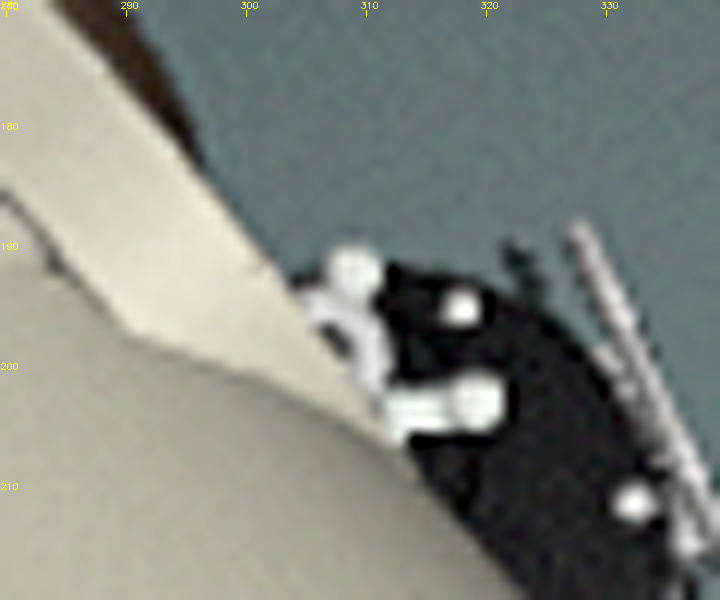

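The hub ring is at (291.1,235.5) against a prediction of (290.9,235.5), so it is centred. The clearance is about 20 mm, and the handle is level, still and clear of the reel. Handing in.

```bash
python3 - <<'E'
from bench import r
print(r.job_done())
E
```

```text
the job is handed in; nothing more can be done
None
```

The star wheel is on the shaft, let go and sitting flat on the collar. The crank handle is held level, knob up, above the shaft end, ready for oiling. I handed the job in at about 20.6 s of the 64 s allowed; no verdict was reported.

**Star wheel:** My first attempt to grip it missed because I lifted before the slow fingers had closed. The star did not visibly move, and the second grip held. It went down over the shaft with no force until it met the collar, where the contact was about 8 N. After I let go, the picture showed it flat with the shaft through its bore.

**Handle:** It is gripped at the balance point as measured from the pictures. The last check, before handing in, showed:

- **Position:** the hub was over the shaft axis within about 1 to 2 mm. The scene picture gave (291.1,235.5) against a prediction of (290.9,235.5). The top picture agreed, though the arm hid most of the hub there.
- **Clearance:** the lower mouth of the bore was about 20 mm above the shaft end, worked out from the tool height rather than measured directly.
- **Level and force:** the handle showed no visible tilt. The wrist force was just its weight, about 2.5 N, so I saw no sign of it touching anything.

One small disagreement remains: the knob cap sat about 0.8 px (roughly 2 mm) to the side of its prediction. I left it, as the hub was in place. I did not measure the bystanders again at the end, but the arm never came near them.

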